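# Lay out the drop-test place on the biology bench

## Task

Lay out the drop-test place for the next student: the middle-sized of the three lidded culture dishes in the centre of the white tile, the smallest dish centred on top of it, and the white dropper bottle standing halfway between the dishes and the wooden tube rack, in line with their centres. Put the slide box flat on the bench behind the tile (on the side away from the robot), lid up, centred on the tile's far edge and parallel to it with a gap of 2 cm. Set everything down without dropping it, and leave the largest dish and the brown reagent bottle where they are.

Things in the scene. Friction and masses are not known exactly. Their poses are not given: they have to be found in the camera images.
- dish_medium: middle-sized closed culture dish: a pale, off-white to straw-coloured disc (clear plastic over jelly), 60 mm across, 15 mm high, flat top, about 30 g. Its origin is the centre of its underside, z up; round, so its yaw means nothing. Loose on the black bench (z = 0)
- dish_small: smallest closed culture dish, same look, 35 mm across, 11 mm high, about 15 g. Its origin is the centre of its underside, z up; yaw means nothing. Loose on the bench
- dropper: white plastic dropper bottle: round body 30 mm across and 44 mm high, with a sloping shoulder, then a black cap 16 mm across up to 66 mm; about 40 g. Its origin is the centre of its underside, z up; yaw means nothing. Stands loose on the bench
- slide_box: grey plastic box for microscope slides with a dark seam and a paper label on its lid, 35 mm (its x) by 85 mm (its y) by 32 mm high, about 90 g, lid shut. Its origin is the centre of its underside, z up; either way round is the same. Lies loose on the bench, lid up
- tile: white square ceramic tile, 140 by 140 mm, 6 mm thick, fixed to the bench. Its origin is the centre of its underside, z up (so its top is 6 mm above the origin); its x points away from the robot (within 0.2 rad), across its near and far edges; y is along its far edge, towards the robot's left
- rack: wooden test-tube rack with four stoppered tubes, fixed: 150 mm long (its x) by 46 mm wide (its y), wood 50 mm high, tubes up to 92 mm. Its origin is the centre of its underside, z up. It stands to the left or to the right of the tile, level with it along the tile's own y axis, their centres 250 to 270 mm apart; its long side points roughly away from the robot, turned up to 0.3 rad either way
- dish_large: largest closed culture dish, same look, 90 mm across, 16 mm high, loose; not to be moved. Its origin is the centre of its underside, z up
- reagent: brown glass reagent bottle with paper label and black cap, 44 mm across, 90 mm high, loose; not to be moved. Its origin is the centre of its underside, z up
Not all that is in view belongs to the job. What is shaped like the dish_small but orange or red is not meant.

How it is judged:
At the end, for the whole second after the job is handed in: Flat and at rest: middle dish within 12 mm of tile centre; small dish within 10 mm of its centre; dropper within 15 mm of the tile-rack line and 148 mm of both centres; slide box lid up, 8-32 mm behind the tile, within 15 mm sideways and 0.2 rad. All upright (0.1 rad), slower than 20 mm/s (horizontal distance between dish_medium and tile below 0.012 m and z of dish_medium in the frame of tile between 0.003 and 0.009 m and horizontal distance between dish_small and dish_medium below 0.01 m and z of dish_small in the frame of dish_medium between 0.012 and 0.018 m and x of dropper in the frame of tile between -0.015 and 0.015 m and horizontal distance between dropper and tile below 0.148 m and horizontal distance between dropper and rack below 0.148 m and height (world z) of each of dropper, slide_box below 0.005 m and x of slide_box in the frame of tile between 0.0955 and 0.1195 m and y of slide_box in the frame of tile between -0.015 and 0.015 m and angle between the y axis of slide_box and the y axis of tile, either way round below 0.2 rad and angle between each of dish_medium, dish_small, dropper, slide_box's own z axis and vertical below 0.1 rad and linear speed of each of dish_medium, dish_small, dropper, slide_box below 0.02 m/s); the robot touches nothing.
It fails at once if the largest dish is disturbed (moved more than 20 mm) (distance of dish_large from where it was at the start of the episode above 0.02 m).
It fails at once if the brown reagent bottle is disturbed (moved more than 20 mm) (distance of reagent from where it was at the start of the episode above 0.02 m).
It fails at once if a thing is dropped: it falls free, more than 50 mm above the bench ((contact force between dish_medium and anything else below 0.01 N and linear speed of dish_medium above 0.4 m/s and height (world z) of dish_medium above 0.05 m) or (contact force between dish_small and anything else below 0.01 N and linear speed of dish_small above 0.4 m/s and height (world z) of dish_small above 0.05 m) or (contact force between dropper and anything else below 0.01 N and linear speed of dropper above 0.4 m/s and height (world z) of dropper above 0.05 m) or (contact force between slide_box and anything else below 0.01 N and linear speed of slide_box above 0.4 m/s and height (world z) of slide_box above 0.05 m)).
It also fails if it takes over 112 s, if anything falls off the work surface, if the arm or the gripper's body presses on something with over 40 N, if the wrist force passes 120 N, or if a joint passes its speed limit or range.

## Robot

A 6-joint arm with a two-finger parallel gripper is mounted at the origin on the work surface. World frame = base frame: x ahead of the robot, y to its left, z up, the work surface at z = 0. Lengths are in m, angles in rad, forces in N, time in s.
With the tool pointing down it reaches from about 0.25 to 0.725 m from the base axis. Payload 4 kg.
Tool frame: the origin (TCP) lies midway between the tips of the shut fingers; the grasp point (between the pads) lies 19 mm behind it (bot.grip_point_offset is the distance from the TCP to the grasp point, in m); z points along the fingers, y is the line along which they close (so a half turn about z gives the same grasp; the last joint's range is limited). The gripper opens to 85 mm and grips with 20 to 120 N. Pads are 22 mm wide; open, the fingers measure 114 mm over their backs; the gripper's body (76 mm by 85 mm) begins 54 mm behind the grasp point. The pads swing forward as they close: fully open they stand 13 mm farther back than shut.
Start: joints at [0, 0.241, 0.005, 1.335, 0, 1.571], TCP at [0.5, -0, 0.231] pointing down, gripper open.
Joint ranges: [-2.72, 2.72], [-1.05, 1.87], [-1.09, 1.28], [-1.99, 2.15], [-1.42, 1.44], [-3.14, 3.14]. Speed limits (rad/s): [2.79, 2.79, 3.14, 3.14, 3.14, 3.14].

## Interface

Orientations are given as a unit quaternion [x, y, z, w].
In Python, from workcell import bot gives the robot as it stands.
- The arm moves only by the tool step_arm, never from a script. Its argument "targets" is text: rows parted by semicolons, each of 7 numbers parted by spaces: the opening, from -1 (shut) to 1 (fully open), so that 0 is half open, then the shift along the world's x, y, z normalised to -1 to 1, where 1 is 0.5 m, then the turn, a rotation vector about the world's x, y, z normalised to -1 to 1, where 1 is pi/4 rad. In form: gripper x y z wx wy wz; .... A call has 1 to 10 rows; each row is the pose to reach, as a shift and turn from the pose commanded when the call began; what a row does not reach only later rows make up. A row lasts 1/12 s, in which the tool goes at most 41.7 mm and 7.16 degrees, less where a joint would pass 70% of its speed; a pose out of reach is approached as far as the arm can. A call with a number of a shift or a turn outside -1 to 1 is refused whole. A call with a gripper value outside its range is refused whole. The fingers move at their own pace and stop on an object; the grip force is fixed at half the most. Time passes only in rows, so rows that repeat a pose let the fingers close. It gives the time, the measured TCP pose, the force, the opening and the grip force at its end, in the units of the state.
- bot.get_obs(): the state, without advancing time (a new reading comes with each control period).
- bot.camera(name): name is "scene" or "side" or "wrist"; returns the picture (400x640x3 uint8, red, green, blue); there is no depth.
- bot.camera_info(name): a dict with "vertical_fov" (degrees; the focal length in pixels is half the picture's height over the tangent of half this angle, whatever the lens; pixels are square), "cx", "cy" (the principal point, pixels), "pose" (4x4, takes a point from camera to world coordinates). Camera axes: x right, y up, looking along -z (the intrinsics and any distortion apply to the point x, -y, -z); pixel columns grow to the right and rows downward; lengths in m; the calibration is good to about 2 mm. A picture is of the moment at which its call begins: read the wrist's pose just before it. camera_info takes no time and is no camera call; for the wrist camera it gives the pose at the moment of the call.
- bot.job_done(): hands the job in; it is judged then, once.
The state is a dict: "clock": time; "joint_pos": joint angles; "joint_vel": joint speeds; "tau": joint torques, N m; "eef_pos": TCP position; "tool_rot": TCP orientation; "ft_force": force on the tool from outside, world axes, zero at the start; "ft_torque": the same for the moment, N m; "grip_width": finger opening in m; "grasp_force": force on a finger pad.
Only numpy, scipy, OpenCV 4.12 (cv2) and the standard library are available. Lean on these libraries where they do the work, as an engineer would, in place of code of your own. Each camera call takes 0.05 s, during which the arm holds its last target. There are 200 camera calls.

## Working session

There is one attempt and no reset: what is moved stays moved. The work goes in short steps, Python scripts to look and compute and a tool call to move; the robot and the scene stay as the last step left them, time stands still between calls to the robot, and variables do not carry over. Pictures are saved under pics/ and viewed, at most 16 in all, crops included, and the job is handed in when it is done.

Besides the shell and the picture viewer there is one more tool, called after "Request:" as name(argument=value, ...) on one line, values as JSON. step_arm: Moves the arm, as the interface text tells. Scaled input: -1 to 1 covers 0.5 m each way for a shift and pi/4 rad each way for a turn. Its arguments: {"type":"object","properties":{"targets":{"type":"string"}},"required":["targets"]}

```bash
mkdir -p pics; ls; python3 - <<'E'
from workcell import bot
import cv2
for n in ["scene","side"]:
    im=bot.camera(n); cv2.imwrite(f"pics/{n}0.png",im[:,:,::-1])
for n in ["scene","side","wrist"]:
    print(n,bot.camera_info(n))
o=bot.get_obs(); print(o["clock"],o["eef_pos"],o["tool_rot"],o["grip_width"],bot.grip_point_offset)
E
```

```text
pics
scene {'vertical_fov': 51.529858737103886, 'cx': 319.48183927034256, 'cy': 200.96878233740105, 'pose': array([[-0.25045409, -0.69881366,  0.67002405,  1.19550255],
       [ 0.9680777 , -0.17368467,  0.1807186 ,  0.18103531],
       [-0.00991572,  0.69389705,  0.72000595,  0.709496  ],
       [ 0.        ,  0.        ,  0.        ,  1.        ]])}
side {'vertical_fov': 54.89435252708746, 'cx': 320.4641144623602, 'cy': 193.14107811709982, 'pose': array([[ 0.82827321,  0.411964  , -0.37980147,  0.1707478 ],
       [-0.5600221 ,  0.58637314, -0.5852707 , -0.53029746],
       [-0.01840507,  0.69746126,  0.7163861 ,  0.73701338],
       [ 0.        ,  0.        ,  0.        ,  1.        ]])}
wrist {'vertical_fov': 60.13994937537038, 'cx': 327.41981481953576, 'cy': 193.81839140858855, 'pose': array([[ 9.99998286e-01, -1.75759640e-04,  1.84304663e-03,
         4.99555807e-01],
       [-3.30105820e-04,  9.62605734e-01,  2.70906056e-01,
         6.86071785e-02],
       [-1.82174160e-03, -2.70906200e-01,  9.62604027e-01,
         3.72323146e-01],
       [ 0.00000000e+00,  0.00000000e+00,  0.00000000e+00,
         1.00000000e+00]])}
0.1 [ 4.99448237e-01 -2.17903485e-05  2.30522402e-01] [ 7.07126683e-01  7.07086290e-01 -6.46687663e-04 -6.43898638e-04] 0.08566106752005881 0.0187
```

View pics/scene0.png

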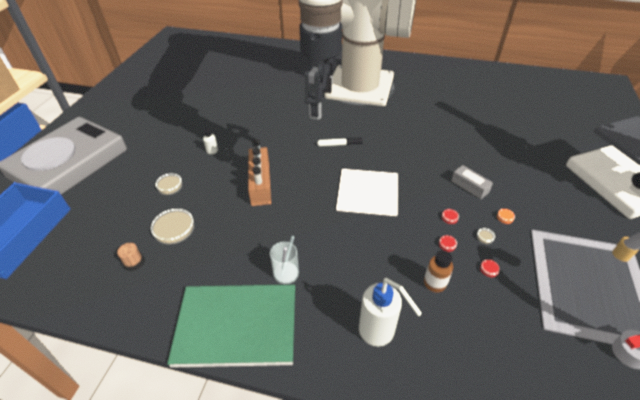

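View pics/side0.png

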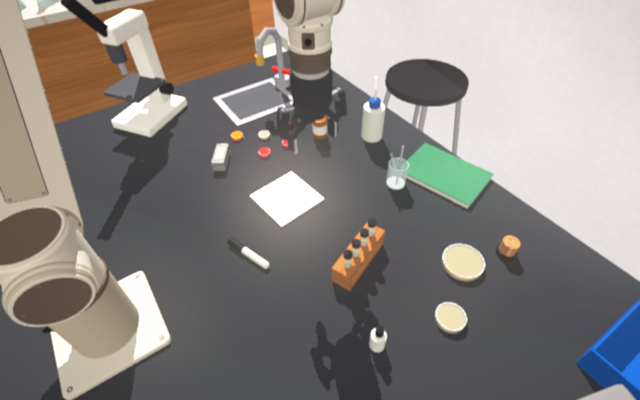

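Scene view:
- Tile at (368,192), rack at (260,176) on the robot's right, white dropper with black cap at (210,144), grey slide box with label at (472,181), brown reagent bottle at (438,271).
- Pale dishes: (172,226) is the largest and (168,183) the middle one.
- Small discs: pale (486,236), red (451,215), (448,242) and (490,268), orange (506,216). The pale one fits dish_small.

I'll confirm this in a crop and measure.

```bash
cat > h.py <<'E'
import numpy as np, cv2
from workcell import bot
def K(i):
    f=200/np.tan(np.radians(i["vertical_fov"])/2); return f,i["cx"],i["cy"]
def p2w(n,u,v,z,i=None):
    i=i or bot.camera_info(n); f,cx,cy=K(i); P=i["pose"]
    d=P[:3,:3]@np.array([(u-cx)/f,-(v-cy)/f,-1]); o=P[:3,3]
    return (o+d*(z-o[2])/d[2]).round(4)
def w2p(n,p,i=None):
    i=i or bot.camera_info(n); f,cx,cy=K(i); P=i["pose"]
    c=P[:3,:3].T@(np.array(p)-P[:3,3]); return np.array([cx+f*c[0]/-c[2],cy-f*c[1]/-c[2]]).round(1)
E
python3 - <<'E'
from h import *
a=cv2.imread("pics/scene0.png"); b=cv2.imread("pics/side0.png")
r=lambda im,x,y,w,h:cv2.resize(im[y:y+h,x:x+w],(400,300),interpolation=cv2.INTER_CUBIC)
c=np.vstack([np.hstack([r(a,425,160,100,75),r(a,425,200,100,75)]),np.hstack([r(a,140,130,133,100),r(a,325,155,100,75)])])
cv2.imwrite("pics/crop1.png",c)
for n,l in {"scene":[("med",168,183,.012),("large",172,226,.013),("small",486,236,.009),("drop",210,140,.055),("box",472,181,.02),("reag",438,271,.045),("tile",368,192,.006),("rack",260,176,.05)],
 "side":[("med",451,317,.012),("large",463,261,.013),("small",264,135,.009),("drop",378,340,.03),("box",220,157,.02),("tile",287,198,.006)]}.items():
    for k,u,v,z in l: print(n,k,p2w(n,u,v,z))
# tile by threshold
for n,im,s in [("scene",a,(368,192)),("side",b,(287,198))]:
    g=im.min(2); m=(g>130).astype(np.uint8); _,lab=cv2.connectedComponents(m)
    t=(lab==lab[s[1],s[0]]).astype(np.uint8); cs,_=cv2.findContours(t,0,2)
    q=cv2.approxPolyDP(max(cs,key=cv2.contourArea),8,True)[:,0]
    w=np.array([p2w(n,*x,.006) for x in q]); print(n,q.tolist(),w.tolist(),w.mean(0),[np.linalg.norm(w[i]-w[i-1]).round(4) for i in range(len(w))])
E
```

```text
scene med [ 0.5768 -0.37    0.012 ]
scene large [ 0.7008 -0.2917  0.013 ]
scene small [0.5586 0.3806 0.009 ]
scene drop [ 0.4438 -0.3105  0.055 ]
scene box [0.4004 0.3481 0.02  ]
scene reag [0.7023 0.2803 0.045 ]
scene tile [0.4837 0.1102 0.006 ]
scene rack [ 0.5366 -0.1407  0.05  ]
side med [ 0.575 -0.372  0.012]
side large [ 0.696  -0.2953  0.013 ]
side small [0.5543 0.3743 0.009 ]
side drop [ 0.4194 -0.3308  0.03  ]
side box [0.3953 0.3424 0.02  ]
side tile [0.4765 0.1027 0.006 ]
scene [[341, 170], [337, 210], [397, 215], [397, 173]] [[0.4219, 0.0301, 0.006], [0.5591, 0.051, 0.006], [0.5412, 0.187, 0.006], [0.3992, 0.1692, 0.006]] [0.48035  0.109325 0.006   ] [np.float64(0.1409), np.float64(0.1388), np.float64(0.1372), np.float64(0.1431)]
side [[291, 170], [249, 194], [280, 226], [324, 199]] [[0.5413, 0.1902, 0.006], [0.4011, 0.1735, 0.006], [0.4141, 0.0308, 0.006], [0.5539, 0.0439, 0.006]] [0.4776 0.1096 0.006 ] [np.float64(0.1468), np.float64(0.1412), np.float64(0.1433), np.float64(0.1404)]
```

View pics/crop1.png

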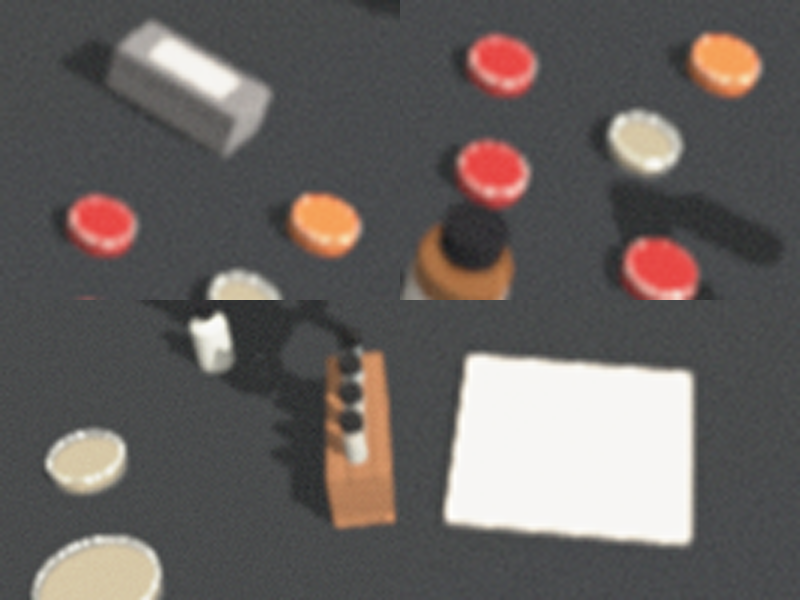

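The crop confirms it: the pale disc among the red and orange ones, at scene (486,236), is dish_small. The box carries its label on top, and the dropper is white with a black cap. Next, the wrist view for accurate tile and rack poses.

```bash
python3 - <<'E'
from h import *
i=bot.camera_info("wrist"); im=bot.camera("wrist")[:,:,::-1]; cv2.imwrite("pics/w0.png",im); np.save("w0.npy",i["pose"])
g=im.min(2); m=(g>150).astype(np.uint8); cs,_=cv2.findContours(m,0,2)
c=max(cs,key=cv2.contourArea); q=cv2.approxPolyDP(c,8,True)[:,0]
w=np.array([p2w("wrist",*x,.006,i) for x in q]);print(q.tolist(),w.tolist(),w.mean(0),[np.linalg.norm(w[k]-w[k-1]).round(4) for k in range(len(w))])
E
```

```text
[[225, 0], [249, 132], [380, 116], [372, 0]] [[0.4014, 0.1572, 0.006], [0.4166, 0.0329, 0.006], [0.5533, 0.0493, 0.006], [0.5413, 0.157, 0.006]] [0.47815 0.0991  0.006  ] [np.float64(0.1399), np.float64(0.1252), np.float64(0.1377), np.float64(0.1084)]
```

View pics/w0.png

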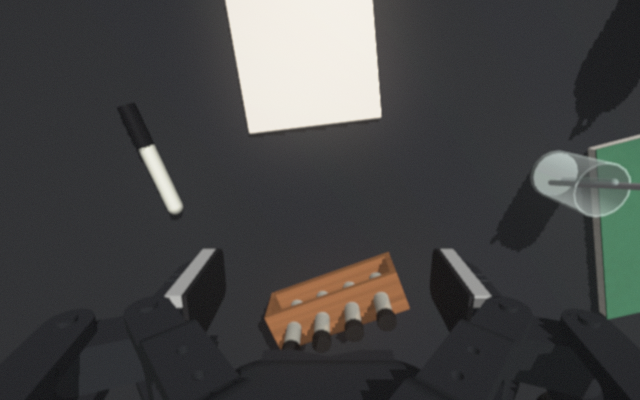

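The wrist view shows the tile's near corners at (249,132) and (380,116), and the rack around (335,300). The tile comes out at about (0.477, 0.110), yaw 0.118; the other two views agree within 3 mm. Now to look over the dropper and medium dish.

Request:
step_arm(targets="1 0 -0.08 0 0 0 0;1 0 -0.16 0 0 0 0;1 0 -0.24 0 0 0 0;1 0 -0.32 0 0 0 0;1 0 -0.4 0 0 0 0;1 0 -0.48 0 0 0 0;1 0 -0.54 0 0 0 0;1 0 -0.56 0 0 0 0;1 0 -0.56 0 0 0 0;1 0 -0.56 0 0 0 0")

```text
clock: 0.98
eef_pos: [0.4996, -0.2796, 0.2307]
tool_rot: [0.707, 0.707, 0.0, -0.001]
ft_force: [-0.3, -0.2, -0.3]
grip_width: 0.0856
grasp_force: 0.0
```

```bash
python3 - <<'E'
from h import *
print(p2w("scene",251,205,0),p2w("scene",271.5,204,0),p2w("scene",249,148,.05),p2w("scene",267,147,.05))
for u,v in [(451,215),(448,242),(490,268),(506,216)]: print("decoy",p2w("scene",u,v,.009))
i=bot.camera_info("wrist"); im=bot.camera("wrist")[:,:,::-1]; cv2.imwrite("pics/w1.png",im); np.save("w1.npy",i["pose"])
print(bot.get_obs()["eef_pos"],bot.get_obs()["clock"],w2p("wrist",(.577,-.371,.012),i),w2p("wrist",(.43,-.322,.03),i))
E
```

```text
[ 0.5871 -0.1507  0.    ] [ 0.5723 -0.1047 -0.    ] [ 0.4447 -0.204   0.05  ] [ 0.4301 -0.1611  0.05  ]
decoy [0.5145 0.3053 0.009 ]
decoy [0.5952 0.302  0.009 ]
decoy [0.6427 0.3869 0.009 ]
decoy [0.4877 0.4252 0.009 ]
[ 0.49980983 -0.27882184  0.23093328] 1.0333 [396.4 243.9] [261.  207.6]
```

View pics/w1.png

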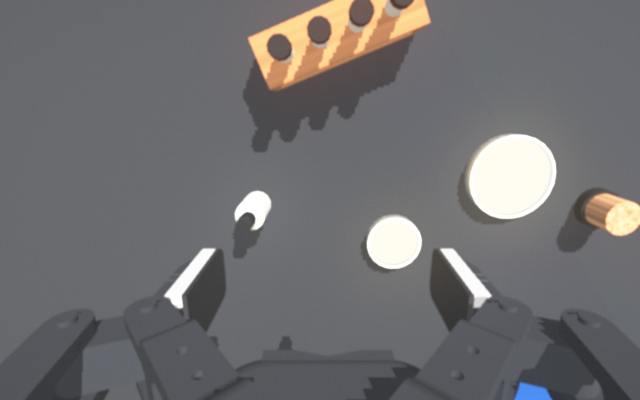

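The wrist view shows the medium dish at (394,242), the large dish at (511,176), and the dropper at (253,210) with its cap at about (246,220). Measuring each.

```bash
python3 - <<'E'
from h import *
i=bot.camera_info("wrist"); im=cv2.imread("pics/w1.png"); i["pose"]=np.load("w1.npy")
g=im.min(2); m=(g>120).astype(np.uint8); cs,_=cv2.findContours(m,0,2)
for c in cs:
    if cv2.contourArea(c)>150:
        e=cv2.minEnclosingCircle(c); print(np.round(e[0],1),round(e[1],1),cv2.boundingRect(c),p2w("wrist",*e[0],.013,i))
x=cv2.resize(im[170:250,210:310],(800,640),interpolation=cv2.INTER_CUBIC)[:600]; cv2.imwrite("pics/c2.png",x)
for d in [(.43,-.322),(.425,-.32)]: print(d,[w2p("wrist",(*d,z),i) for z in(0,.044,.066)])
E
```

```text
[461.7 275.8] 36.1 (439, 247, 53, 61) [ 0.6545 -0.4106  0.013 ]
[193.1 276.1] 35.8 (164, 247, 52, 62) [ 0.3434 -0.4107  0.013 ]
[393.6 241. ] 28.8 (366, 213, 57, 57) [ 0.5735 -0.367   0.013 ]
[616.5 211. ] 26.5 (594, 193, 46, 44) [ 0.8158 -0.3317  0.013 ]
[252.1 208.7] 21.4 (233, 190, 39, 41) [ 0.4168 -0.3287  0.013 ]
[510.3 184.5] 54.4 (465, 131, 93, 105) [ 0.6953 -0.3017  0.013 ]
[339.  30.] 91.4 (248, 0, 183, 83) [ 0.5104 -0.1495  0.013 ]
(0.43, -0.322) [array([266. , 199.4]), array([258.4, 211.9]), array([253.9, 219.4])]
(0.425, -0.32) [array([261.4, 197.7]), array([253.3, 210. ]), array([248.4, 217.4])]
```

View pics/c2.png

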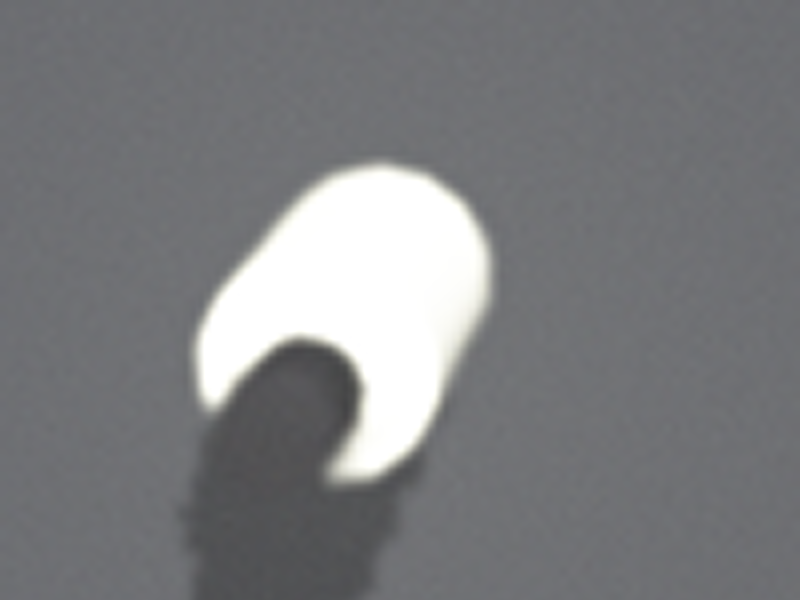

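Dropper base is at about (0.421, -0.328) and the medium dish at (0.575, -0.369), both agreeing with the side view. The rack centre is about (0.508, -0.155), 267 mm from the tile, so the dropper target is (0.493, -0.0225). Picking the dropper.

Request:
step_arm(targets="1 -0.07 -0.04 -0.03 0 0 0;1 -0.13 -0.08 -0.07 0 0 0;1 -0.158 -0.096 -0.14 0 0 0;1 -0.158 -0.096 -0.21 0 0 0;1 -0.158 -0.096 -0.28 0 0 0;1 -0.158 -0.096 -0.34 0 0 0;1 -0.158 -0.096 -0.39 0 0 0;1 -0.158 -0.096 -0.43 0 0 0;1 -0.158 -0.096 -0.45 0 0 0;1 -0.158 -0.096 -0.45 0 0 0")

```text
clock: 1.87
eef_pos: [0.4199, -0.3251, 0.0043]
tool_rot: [0.706, 0.708, -0.0, -0.003]
ft_force: [-0.6, -1.0, 0.5]
grip_width: 0.0851
grasp_force: 0.0
```

Request:
step_arm(targets="0 0 0 0 0 0 0;-0.2 0 0 0 0 0 0;-0.4 0 0 0 0 0 0;-0.6 0 0 0 0 0 0;-1 0 0 0 0 0 0;-1 0 0 0 0 0 0;-1 0 0 0 0 0 0;-1 0 0 0 0 0 0;-1 0 0 0 0 0 0;-1 0 0 0 0 0 0")

```text
clock: 2.7
eef_pos: [0.4219, -0.3287, 0.0078]
tool_rot: [0.707, 0.707, 0.0, 0.001]
ft_force: [-0.8, 0.5, 6.5]
grip_width: 0.0287
grasp_force: 59.0
```

Held (28.7 mm, 59 N). Lift and carry over the rack.

Request:
step_arm(targets="-1 0 0 0.04 0 0 0;-1 0 0 0.1 0 0 0;-1 0 0 0.17 0 0 0;-1 0 0 0.24 0 0 0;-1 0.01 0.02 0.3 0 0 0;-1 0.02 0.07 0.32 0 0 0;-1 0.035 0.14 0.32 0 0 0;-1 0.05 0.21 0.32 0 0 0;-1 0.066 0.28 0.32 0 0 0;-1 0.082 0.35 0.32 0 0 0")

```text
clock: 3.53
eef_pos: [0.462, -0.1517, 0.1667]
tool_rot: [0.707, 0.707, 0.0, 0.0]
ft_force: [0.9, 0.1, -0.6]
grip_width: 0.0287
grasp_force: 59.2
```

Request:
step_arm(targets="-1 0.016 0.07 0 0 0 0;-1 0.032 0.14 0 0 0 0;-1 0.048 0.2 0 0 0 0;-1 0.058 0.24 0 0 0 0;-1 0.062 0.261 -0.02 0 0 0;-1 0.062 0.261 -0.08 0 0 0;-1 0.062 0.261 -0.14 0 0 0;-1 0.062 0.261 -0.2 0 0 0;-1 0.062 0.261 -0.24 0 0 0;-1 0.062 0.261 -0.26 0 0 0")

```text
clock: 4.37
eef_pos: [0.4899, -0.0231, 0.0328]
tool_rot: [0.707, 0.707, -0.002, -0.002]
ft_force: [0.5, -0.4, 0.1]
grip_width: 0.0285
grasp_force: 59.2
```

Request:
step_arm(targets="-1 0 0 -0.02 0 0 0;-1 0 0 -0.035 0 0 0;-1 0 0 -0.045 0 0 0;-1 0 0 -0.051 0 0 0;-1 0 0 -0.054 0 0 0;-1 0 0 -0.054 0 0 0;-1 0 0 -0.056 0 0 0;-1 0 0 -0.056 0 0 0")

```text
clock: 5.03
eef_pos: [0.4935, -0.0225, 0.0088]
tool_rot: [0.707, 0.707, 0.0, 0.0]
ft_force: [-0.3, 0.1, -0.1]
grip_width: 0.0286
grasp_force: 59.2
```

Request:
step_arm(targets="-1 0 0 -0.002 0 0 0;-1 0 0 -0.002 0 0 0;-1 0 0 -0.004 0 0 0;-1 0 0 -0.004 0 0 0;-1 0 0 -0.004 0 0 0")

```text
clock: 5.45
eef_pos: [0.4936, -0.0225, 0.0077]
tool_rot: [0.707, 0.707, 0.001, 0.001]
ft_force: [-3.0, 1.0, 9.7]
grip_width: 0.0288
grasp_force: 60.2
```

In contact with the bench. Release slowly and rise.

Request:
step_arm(targets="-0.25 0 0 0 0 0 0;-0.15 0 0 0 0 0 0;0 0 0 0 0 0 0;0.2 0 0 0 0 0 0;0.4 0 0 0.01 0 0 0;0.6 0 0 0.06 0 0 0;1 0 0 0.13 0 0 0;1 0 0 0.21 0 0 0;1 0 0 0.29 0 0 0;1 0 0 0.36 0 0 0")

```text
clock: 6.28
eef_pos: [0.493, -0.0225, 0.1891]
tool_rot: [0.707, 0.707, 0.0, 0.0]
ft_force: [0.5, 0.8, 1.2]
grip_width: 0.0853
grasp_force: 0.0
```

```bash
python3 - <<'E'
from h import *
im=bot.camera("side")[:,:,::-1]; cv2.imwrite("pics/s1.png",im)
print([w2p("side",(.493,-.0225,z)) for z in (0,.044,.066)])
cv2.imwrite("pics/s1c.png",cv2.resize(im[130:330,200:500],(750,500),interpolation=cv2.INTER_CUBIC))
E
```

```text
[array([318.9, 227.1]), array([318.5, 215.4]), array([318.3, 209.2])]
```

View pics/s1c.png

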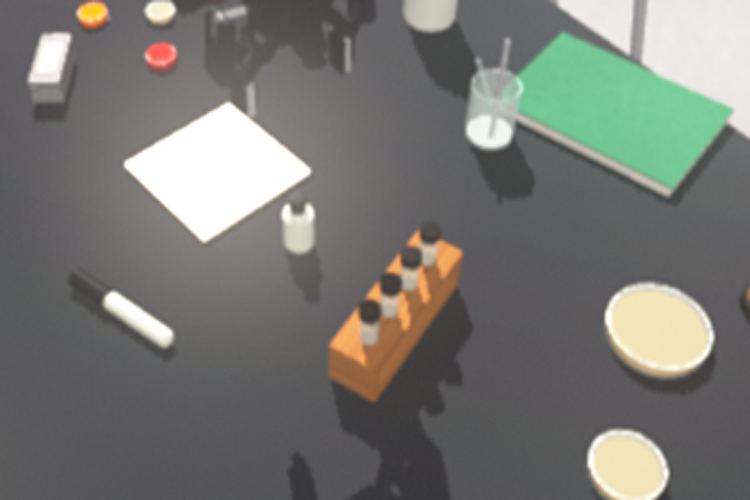

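The dropper stands upright halfway between tile and rack, at crop (299,228), about side (319.6,221), as predicted. Next, the medium dish.

Request:
step_arm(targets="1 0.018 -0.077 0 0 0 0;1 0.036 -0.154 0 0 0 0;1 0.054 -0.231 0 0 0 0;1 0.073 -0.308 0 0 0 0;1 0.091 -0.385 0 0 0 0;1 0.109 -0.462 0 0 0 0;1 0.127 -0.539 0 0 0 0;1 0.146 -0.616 0 0 0 0;1 0.16 -0.676 0 0 0 0;1 0.164 -0.693 -0.03 0 0 0")

```text
clock: 7.17
eef_pos: [0.5764, -0.3751, 0.1733]
tool_rot: [0.709, 0.705, 0.0, 0.004]
ft_force: [-0.7, 0.5, 0.3]
grip_width: 0.0854
grasp_force: 0.0
```

Request:
step_arm(targets="1 0 0 -0.06 0 0 0;1 0 0 -0.13 0 0 0;1 0 0 -0.19 0 0 0;1 0 0 -0.25 0 0 0;1 0 0 -0.29 0 0 0;1 0 0 -0.32 0 0 0;1 0 0 -0.338 0 0 0;1 0 0 -0.346 0 0 0;1 0 0 -0.346 0 0 0;1 0 0 -0.346 0 0 0")

```text
clock: 8.0
eef_pos: [0.5755, -0.3691, -0.0009]
tool_rot: [0.707, 0.707, 0.0, 0.001]
ft_force: [0.1, 0.3, 1.0]
grip_width: 0.0855
grasp_force: 0.0
```

```bash
python3 - <<'E'
from h import *
o=bot.get_obs();print(o["eef_pos"],o["ft_force"])
im=bot.camera("wrist")[:,:,::-1]; cv2.imwrite("pics/w2.png",im)
E
```

```text
[ 0.57554895 -0.36910769 -0.0008708 ] [0.06071146 0.25022281 1.04102492]
```

View pics/w2.png

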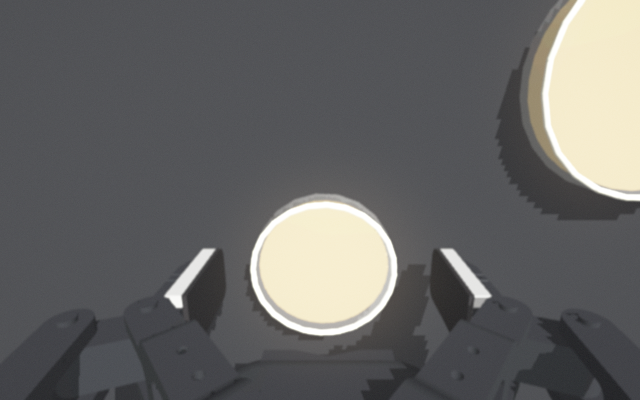

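The dish at (324,267) sits between the open pads at about (205,280) and (460,280). I'll check its along-pad offset before closing.

```bash
python3 - <<'E'
from h import *
print(p2w("wrist",324,268,.015), w2p("wrist",(.5755,-.369,.015)))
E
```

```text
[ 0.5744 -0.3676  0.015 ] [326.8 271. ]
```

Request:
step_arm(targets="0.8 0 0 0 0 0 0;0.6 0 0 0 0 0 0;0.5 0 0 0 0 0 0;0.4 0 0 0 0 0 0;0.3 0 0 0 0 0 0;0 0 0 0 0 0 0;-1 0 0 0 0 0 0;-1 0 0 0 0 0 0;-1 0 0 0 0 0 0;-1 0 0 0 0 0 0")

```text
clock: 8.88
eef_pos: [0.5756, -0.3694, -0.0002]
tool_rot: [0.707, 0.707, 0.0, 0.001]
ft_force: [-0.8, 0.8, 6.0]
grip_width: 0.0578
grasp_force: 64.5
```

Request:
step_arm(targets="-1 0 0 0.03 0 0 0;-1 0 0 0.08 0 0 0;-1 0 0 0.15 0 0 0;-1 0 0 0.22 0 0 0;-1 0 0.01 0.28 0 0 0;-1 -0.008 0.04 0.32 0 0 0;-1 -0.02 0.1 0.32 0 0 0;-1 -0.034 0.17 0.32 0 0 0;-1 -0.049 0.24 0.32 0 0 0;-1 -0.064 0.31 0.32 0 0 0")

```text
clock: 9.72
eef_pos: [0.5423, -0.2127, 0.1583]
tool_rot: [0.707, 0.707, 0.0, 0.0]
ft_force: [0.0, 1.1, -0.3]
grip_width: 0.0576
grasp_force: 63.9
```

Request:
step_arm(targets="-1 -0.014 0.07 0 0 0 0;-1 -0.028 0.14 0 0 0 0;-1 -0.042 0.21 0 0 0 0;-1 -0.056 0.28 0 0 0 0;-1 -0.07 0.35 0 0 0 0;-1 -0.084 0.42 0 0 0 0;-1 -0.098 0.49 0 0 0 0;-1 -0.112 0.56 0 0 0 0;-1 -0.126 0.62 0 0 0 0;-1 -0.132 0.646 0 0 0 0")

```text
clock: 10.55
eef_pos: [0.4758, 0.1123, 0.1584]
tool_rot: [0.706, 0.708, 0.0, -0.001]
ft_force: [0.5, -0.1, 0.4]
grip_width: 0.0575
grasp_force: 63.9
```

Request:
step_arm(targets="-1 0 0 -0.05 0 0 0;-1 0 0 -0.11 0 0 0;-1 0 0 -0.17 0 0 0;-1 0 0 -0.22 0 0 0;-1 0 0 -0.26 0 0 0;-1 0 0 -0.28 0 0 0;-1 0 0 -0.292 0 0 0;-1 0 0 -0.299 0 0 0;-1 0 0 -0.302 0 0 0;-1 0 0 -0.302 0 0 0")

```text
clock: 11.38
eef_pos: [0.4779, 0.1092, 0.0081]
tool_rot: [0.707, 0.707, 0.001, 0.0]
ft_force: [-0.8, -0.0, 0.4]
grip_width: 0.0575
grasp_force: 64.0
```

Request:
step_arm(targets="-1 0 0 -0.002 0 0 0;-1 0 0 -0.004 0 0 0;-1 0 0 -0.004 0 0 0;-1 0 0 -0.004 0 0 0")

```text
clock: 11.72
eef_pos: [0.4773, 0.1091, 0.0057]
tool_rot: [0.707, 0.707, 0.0, 0.0]
ft_force: [-0.1, -1.3, 1.7]
grip_width: 0.0574
grasp_force: 64.0
```

Request:
step_arm(targets="-1 0 0 -0.002 0 0 0;-1 0 0 -0.002 0 0 0;-1 0 0 -0.002 0 0 0")

```text
clock: 11.97
eef_pos: [0.4773, 0.1091, 0.0057]
tool_rot: [0.707, 0.707, 0.001, 0.0]
ft_force: [-3.4, -0.3, 9.1]
grip_width: 0.0573
grasp_force: 65.0
```

Request:
step_arm(targets="0.45 0 0 0 0 0 0;0.6 0 0 0 0 0 0;0.8 0 0 0 0 0 0;1 0 0 0 0 0 0;1 0 0 0.02 0 0 0;1 0 0 0.07 0 0 0;1 0 0 0.14 0 0 0;1 0 0.02 0.22 0 0 0;1 0 0.08 0.28 0 0 0;1 0 0.14 0.34 0 0 0")

```text
clock: 12.8
eef_pos: [0.4772, 0.1779, 0.1762]
tool_rot: [0.708, 0.706, 0.001, 0.0]
ft_force: [1.5, -0.1, 0.3]
grip_width: 0.0853
grasp_force: 0.0
```

Request:
step_arm(targets="1 0 0.06 0.04 0 0 0;1 0 0.13 0.08 0 0 0;1 0 0.2 0.12 0 0 0;1 0 0.27 0.14 0 0 0;1 0 0.33 0.14 0 0 0;1 0 0.36 0.14 0 0 0;1 0 0.36 0.14 0 0 0;1 0 0.36 0.14 0 0 0")

```text
clock: 13.47
eef_pos: [0.4765, 0.3583, 0.2432]
tool_rot: [0.707, 0.708, -0.0, 0.0]
ft_force: [-0.1, 0.1, 0.2]
grip_width: 0.0852
grasp_force: 0.0
```

```bash
python3 - <<'E'
from h import *
i=bot.camera_info("wrist"); im=bot.camera("wrist")[:,:,::-1]; cv2.imwrite("pics/w3.png",im); np.save("w3.npy",i["pose"])
print(bot.get_obs()["eef_pos"],w2p("wrist",(.556,.378,.01),i),w2p("wrist",(.398,.345,.03),i))
E
```

```text
[0.47661805 0.35738302 0.24318288] [401.1 143.4] [253.2 177.1]
```

View pics/w3.png

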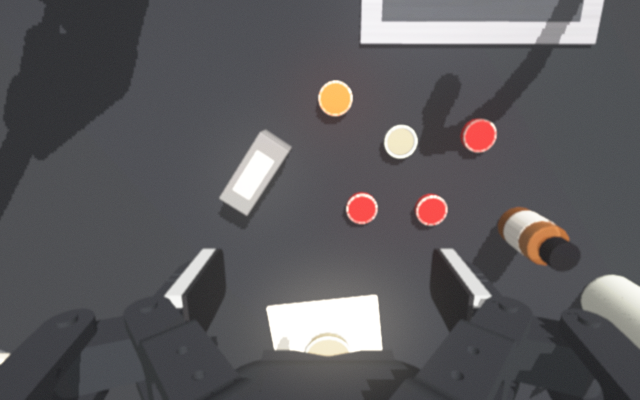

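Small pale dish at (400,142), red discs at (479,135), (431,210) and (361,208), orange at (335,98). Slide box is around (255,173) and turned. The medium dish is on the tile at (327,350). Measuring the box and the small dish.

```bash
python3 - <<'E'
from h import *
im=cv2.imread("pics/w3.png"); i=bot.camera_info("wrist"); i["pose"]=np.load("w3.npy")
g=im.min(2)
m=(g>110).astype(np.uint8); cs,_=cv2.findContours(m,0,2)
for c in cs:
    x,y,w,h=cv2.boundingRect(c)
    if cv2.contourArea(c)>100 and y<240 and (x<300 or 380<x<420):
        e=cv2.minEnclosingCircle(c); print(np.round(e[0],1),round(e[1],1),p2w("wrist",*e[0],.01,i),p2w("wrist",e[0][0]+e[1],e[0][1],.01,i))
        b=cv2.boxPoints(cv2.minAreaRect(c)); W=np.array([p2w("wrist",*q,.032,i) for q in b]); print(W.tolist(),W.mean(0))
cv2.imwrite("pics/c3.png",cv2.resize(im[120:225,205:345],(800,600),interpolation=cv2.INTER_CUBIC))
E
```

```text
[431.6 209.7] 16.4 [0.5953 0.3025 0.01  ] [0.6141 0.3025 0.01  ]
[[0.5704, 0.3262, 0.032], [0.6033, 0.3263, 0.032], [0.6065, 0.2923, 0.032], [0.5728, 0.2922, 0.032]] [0.58825 0.30925 0.032  ]
[254.8 172.3] 44.7 [0.3958 0.3459 0.01  ] [0.4453 0.3459 0.01  ]
[[0.3574, 0.3238, 0.032], [0.4103, 0.3978, 0.032], [0.4404, 0.3778, 0.032], [0.3884, 0.3014, 0.032]] [0.399125 0.3502   0.032   ]
[400.8 141.2] 17.8 [0.5555 0.3804 0.01  ] [0.5747 0.3804 0.01  ]
[[0.533, 0.4003, 0.032], [0.5661, 0.4004, 0.032], [0.5686, 0.3659, 0.032], [0.5345, 0.3659, 0.032]] [0.55055  0.383125 0.032   ]
```

View pics/c3.png

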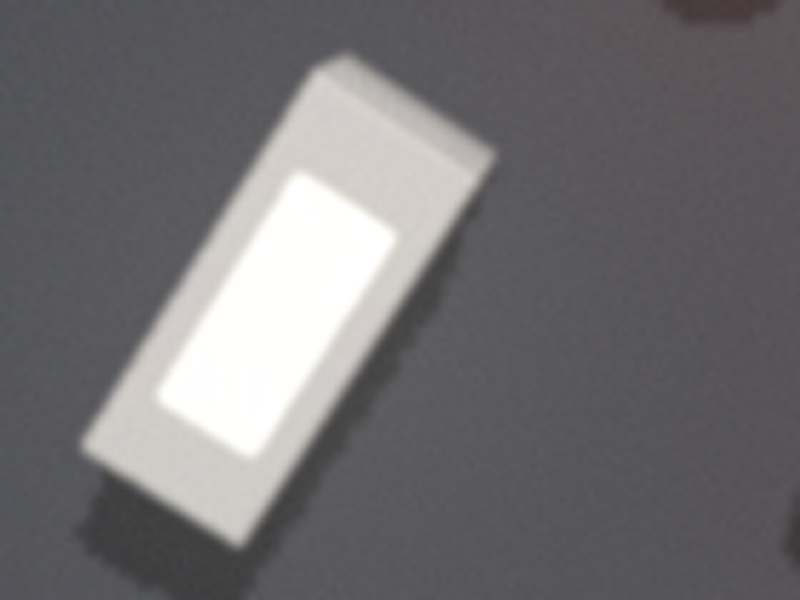

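Request:
step_arm(targets="0.6 0.05 0.015 -0.04 0 0 0;0.4 0.11 0.03 -0.09 0 0 0;0.4 0.157 0.04 -0.15 0 0 0;0.4 0.157 0.04 -0.22 0 0 0;0.4 0.157 0.04 -0.29 0 0 0;0.4 0.157 0.04 -0.35 0 0 0;0.4 0.157 0.04 -0.4 0 0 0;0.4 0.157 0.04 -0.44 0 0 0;0.4 0.157 0.04 -0.46 0 0 0;0.4 0.157 0.04 -0.46 0 0 0")

```text
clock: 14.35
eef_pos: [0.5539, 0.375, 0.0104]
tool_rot: [0.708, 0.706, -0.003, -0.0]
ft_force: [-0.9, -0.3, -0.0]
grip_width: 0.0601
grasp_force: 0.0
```

```bash
python3 - <<'E'
from h import *
i=bot.camera_info("wrist"); im=bot.camera("wrist")[:,:,::-1]; cv2.imwrite("pics/w4.png",im)
m=(im.min(2)>110).astype(np.uint8); cs,_=cv2.findContours(m,0,2)
for c in cs:
    if cv2.contourArea(c)>800:
        e=cv2.minEnclosingCircle(c); print(np.round(e[0],1),round(e[1],1),cv2.boundingRect(c),p2w("wrist",*e[0],.011,i))
o=bot.get_obs(); print(o["eef_pos"],o["grip_width"])
j=dict(i); j["pose"]=np.load("w3.npy")
C=np.array([(315,72),(473,173),(242,548),(82,446)])/5.714+[205,120]
W=np.array([p2w("wrist",*q,.032,j) for q in C]); print(W.tolist(),W.mean(0)); d=W[0]+W[1]-W[2]-W[3]; print(np.arctan2(-d[0],d[1]),[np.linalg.norm(W[k]-W[k-1]) for k in range(4)])
E
```

```text
[ 20.9 279.8] 68.4 (0, 212, 83, 134) [0.413 0.363 0.011]
[330.9 240.9] 40.7 (291, 201, 81, 80) [0.5553 0.3823 0.011 ]
[523.5 229. ] 42.9 (483, 192, 83, 76) [0.6392 0.3879 0.011 ]
[158.4 141.5] 46.2 (114, 99, 88, 87) [0.4849 0.4262 0.011 ]
[0.55506538 0.37620444 0.01253934] 0.059783308581880905
[[0.4081, 0.3916, 0.032], [0.4355, 0.3737, 0.032], [0.3897, 0.3024, 0.032], [0.3611, 0.3225, 0.032]] [0.3986  0.34755 0.032  ]
-0.5840474494846278 [np.float64(0.08356919288828871), np.float64(0.03272873355325561), np.float64(0.08474272830160708), np.float64(0.03495668748608771)]
```

View pics/w4.png

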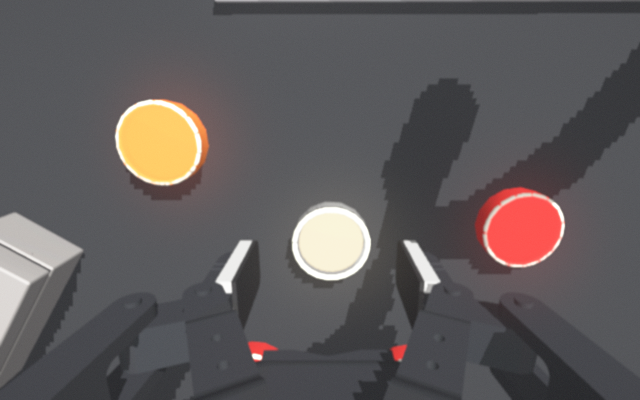

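The pale dish at (331,243) is between the pads, with centre about (0.5555, 0.381). Shift 2 mm, lower and close.

Request:
step_arm(targets="0.4 0 0.004 -0.008 0 0 0;0.4 0 0.004 -0.016 0 0 0;0.4 0 0.004 -0.022 0 0 0;0.4 0 0.004 -0.022 0 0 0;0.2 0 0.004 -0.022 0 0 0;0 0 0.004 -0.022 0 0 0;-0.1 0 0.004 -0.022 0 0 0;-0.2 0 0.004 -0.022 0 0 0;-1 0 0.004 -0.022 0 0 0;-1 0 0.004 -0.022 0 0 0")

```text
clock: 15.23
eef_pos: [0.5558, 0.3802, 0.003]
tool_rot: [0.707, 0.707, 0.001, 0.0]
ft_force: [-0.9, 0.2, 3.6]
grip_width: 0.0315
grasp_force: 59.4
```

Request:
step_arm(targets="-1 0 0 0 0 0 0;-1 0 0 0 0 0 0;-1 0 0 0.02 0 0 0;-1 0 0 0.06 0 0 0;-1 0 0 0.12 0 0 0;-1 0 0 0.18 0 0 0;-1 0 -0.02 0.22 0 0 0;-1 -0.01 -0.06 0.24 0 0 0;-1 -0.03 -0.12 0.24 0 0 0;-1 -0.05 -0.19 0.24 0 0 0")

```text
clock: 16.07
eef_pos: [0.531, 0.2856, 0.1235]
tool_rot: [0.706, 0.708, 0.002, 0.0]
ft_force: [0.2, -0.2, 0.4]
grip_width: 0.0318
grasp_force: 59.5
```

Request:
step_arm(targets="-1 -0.02 -0.07 0 0 0 0;-1 -0.042 -0.14 0 0 0 0;-1 -0.064 -0.21 0 0 0 0;-1 -0.086 -0.28 0 0 0 0;-1 -0.1 -0.33 0 0 0 0;-1 -0.106 -0.351 0 0 0 0;-1 -0.106 -0.351 -0.05 0 0 0;-1 -0.106 -0.351 -0.1 0 0 0;-1 -0.106 -0.351 -0.12 0 0 0;-1 -0.106 -0.351 -0.12 0 0 0")

```text
clock: 16.9
eef_pos: [0.4754, 0.1093, 0.0599]
tool_rot: [0.707, 0.707, -0.002, -0.002]
ft_force: [-0.3, -0.2, -0.2]
grip_width: 0.0319
grasp_force: 59.5
```

```bash
python3 - <<'E'
from h import *
i=bot.camera_info("wrist"); im=bot.camera("wrist")[:,:,::-1]; cv2.imwrite("pics/w5.png",im)
o=bot.get_obs(); p=o["eef_pos"]; print(p)
zt=p[2]+.008
print("small top expected",w2p("wrist",(p[0],p[1],zt),i),"medium exp",w2p("wrist",(.4773,.1105,.021),i), zt)
E
```

```text
[0.47657546 0.10962275 0.06134158]
small top expected [330.5 264.5] medium exp [331.5 222.3] 0.06934157854800205
```

View pics/w5.png

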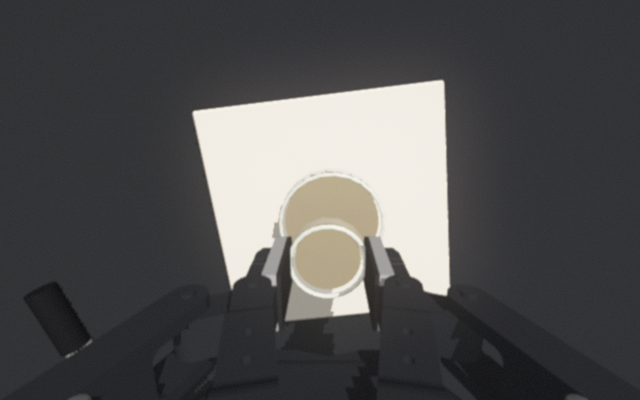

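The small dish's top at (328,261) is held centred above the medium dish at (331,222), which itself sits where predicted. Lowering onto it.

Request:
step_arm(targets="-1 0.002 -0.002 -0.03 0 0 0;-1 0.002 -0.002 -0.05 0 0 0;-1 0.002 -0.002 -0.062 0 0 0;-1 0.002 -0.002 -0.07 0 0 0;-1 0.002 -0.002 -0.074 0 0 0;-1 0.002 -0.002 -0.076 0 0 0;-1 0.002 -0.002 -0.076 0 0 0;-1 0.002 -0.002 -0.076 0 0 0")

```text
clock: 17.62
eef_pos: [0.4788, 0.1085, 0.0246]
tool_rot: [0.707, 0.707, 0.0, 0.0]
ft_force: [0.3, 1.1, -0.4]
grip_width: 0.0321
grasp_force: 59.5
```

Request:
step_arm(targets="-1 0 0 -0.002 0 0 0;-1 0 0 -0.002 0 0 0;-1 0 0 -0.002 0 0 0")

```text
clock: 17.87
eef_pos: [0.479, 0.1085, 0.024]
tool_rot: [0.707, 0.707, 0.001, 0.0]
ft_force: [-0.6, -0.9, 4.5]
grip_width: 0.0316
grasp_force: 59.9
```

Request:
step_arm(targets="-0.2 0 0 0 0 0 0;-0.1 0 0 0 0 0 0;0 0 0 0 0 0 0;0.15 0 0 0 0 0 0;0.3 0 0 0.01 0 0 0;0.3 0 0 0.04 0 0 0;0.4 0 0 0.1 0 0 0;0.6 0 0 0.17 0 0 0;0.8 0 0 0.24 0 0 0;1 0 0 0.3 0 0 0")

```text
clock: 18.7
eef_pos: [0.4786, 0.1085, 0.1758]
tool_rot: [0.707, 0.707, 0.001, 0.0]
ft_force: [1.0, 0.5, 0.9]
grip_width: 0.0852
grasp_force: 0.0
```

Request:
step_arm(targets="1 -0.024 0.07 0 0 0 -0.15;1 -0.048 0.14 0 0 0 -0.3;1 -0.072 0.21 0 0 0 -0.45;1 -0.096 0.28 0 0 0 -0.6;1 -0.12 0.35 0 0 0 -0.744;1 -0.144 0.42 0 0 0 -0.744;1 -0.16 0.475 0 0 0 -0.744;1 -0.161 0.475 -0.02 0 0 -0.744;1 -0.161 0.475 -0.06 0 0 -0.744;1 -0.161 0.475 -0.06 0 0 -0.744")

```text
clock: 19.53
eef_pos: [0.3958, 0.3446, 0.14]
tool_rot: [0.88, 0.474, -0.003, 0.001]
ft_force: [-2.1, 0.5, 0.0]
grip_width: 0.0853
grasp_force: 0.0
```

```bash
python3 - <<'E'
from h import *
i=bot.camera_info("wrist"); im=bot.camera("wrist")[:,:,::-1]; cv2.imwrite("pics/w6.png",im)
o=bot.get_obs(); p=o["eef_pos"]; print(p,o["tool_rot"])
print([w2p("wrist",(.398+a*.0175*.834+b*.0425*.551,.347-a*.0175*.551+b*.0425*.834,.032),i).tolist() for a,b in((1,1),(1,-1),(-1,-1),(-1,1))])
s=cv2.imread("pics/s1.png")
E
```

```text
[0.39638853 0.34445907 0.14134514] [ 8.80708631e-01  4.73650719e-01 -2.61021410e-03  7.00986210e-04]
[[353.1, 128.9], [350.8, 239.2], [306.0, 239.1], [304.0, 128.9]]
```

View pics/w6.png

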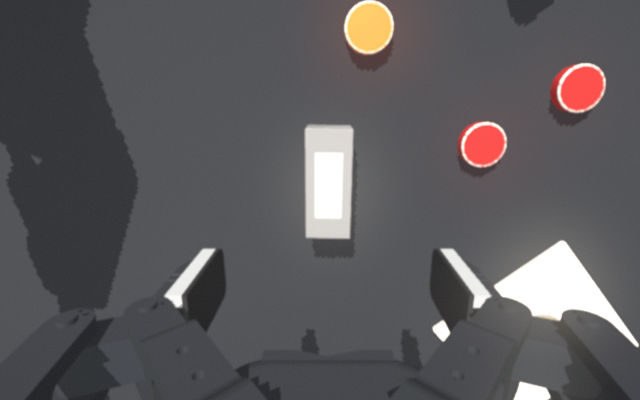

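The box spans (305,130) to (351,238), matching the predicted outline within 2 px. Descend and grip.

Request:
step_arm(targets="1 0 0 -0.05 0 0 0;1 0 0 -0.11 0 0 0;1 0 0 -0.17 0 0 0;1 0 0 -0.22 0 0 0;1 0 0 -0.255 0 0 0;1 0 0 -0.274 0 0 0;1 0 0 -0.28 0 0 0;1 0 0 -0.28 0 0 0;0.5 0 0 -0.28 0 0 0;0.2 0 0 -0.28 0 0 0")

```text
clock: 20.42
eef_pos: [0.3992, 0.3467, 0.0048]
tool_rot: [0.881, 0.473, 0.001, -0.0]
ft_force: [-0.0, 0.4, 1.0]
grip_width: 0.0639
grasp_force: 0.0
```

Request:
step_arm(targets="0 0 0 0 0 0 0;-0.1 0 0 0 0 0 0;-0.2 0 0 0 0 0 0;-1 0 0 0 0 0 0;-1 0 0 0 0 0 0;-1 0 0 0 0 0 0;-1 0 0 0 0 0 0")

```text
clock: 21.0
eef_pos: [0.3985, 0.3465, 0.0043]
tool_rot: [0.881, 0.474, 0.001, -0.0]
ft_force: [-0.9, -0.2, 6.1]
grip_width: 0.034
grasp_force: 60.6
```

Request:
step_arm(targets="-1 0 0 0.03 0 0 0;-1 0 0 0.08 0 0 0;-1 0 0 0.14 0 0 0;-1 0 0 0.2 0 0 0;-1 0.02 -0.02 0.24 0 0 0.1;-1 0.06 -0.07 0.24 0 0 0.24;-1 0.1 -0.12 0.24 0 0 0.38;-1 0.15 -0.18 0.24 0 0 0.52;-1 0.2 -0.24 0.24 0 0 0.66;-1 0.24 -0.29 0.24 0 0 0.8")

```text
clock: 21.83
eef_pos: [0.5191, 0.1989, 0.1232]
tool_rot: [0.69, 0.724, -0.0, 0.0]
ft_force: [-0.7, 0.5, -0.4]
grip_width: 0.034
grasp_force: 59.9
```

Request:
step_arm(targets="-1 0.04 -0.05 0 0 0 0.094;-1 0.08 -0.1 0 0 0 0.094;-1 0.12 -0.146 0 0 0 0.094;-1 0.131 -0.159 0 0 0 0.094;-1 0.131 -0.159 -0.05 0 0 0.094;-1 0.131 -0.159 -0.1 0 0 0.094;-1 0.131 -0.159 -0.15 0 0 0.094;-1 0.131 -0.159 -0.18 0 0 0.094;-1 0.131 -0.159 -0.19 0 0 0.094;-1 0.131 -0.159 -0.19 0 0 0.094")

```text
clock: 22.67
eef_pos: [0.5816, 0.1214, 0.0263]
tool_rot: [0.664, 0.748, -0.002, -0.001]
ft_force: [-0.2, 0.5, -1.2]
grip_width: 0.0338
grasp_force: 60.0
```

```bash
python3 - <<'E'
from h import *
i=bot.camera_info("wrist"); im=bot.camera("wrist")[:,:,::-1]; cv2.imwrite("pics/w7.png",im)
o=bot.get_obs(); p=o["eef_pos"]; print(p,o["tool_rot"])
E
```

```text
[0.5828796  0.12166189 0.02783474] [ 6.64091052e-01  7.47651303e-01 -5.96229463e-04 -4.98112354e-04]
```

View pics/w7.png

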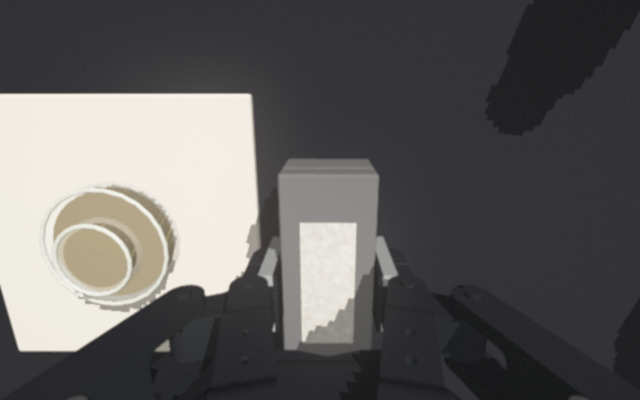

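The box is held above the bench behind the tile and parallel to it, with the tile edge at u about 255 and the box's left side at about 280. The stack at (100,250) looks intact. Lowering.

Request:
step_arm(targets="-1 0 0 -0.02 0 0 0;-1 0 0 -0.035 0 0 0;-1 0 0 -0.042 0 0 0;-1 0 0 -0.046 0 0 0;-1 0 0 -0.048 0 0 0;-1 0 0 -0.048 0 0 0;-1 0 0 -0.05 0 0 0;-1 0 0 -0.05 0 0 0")

```text
clock: 23.38
eef_pos: [0.5838, 0.1215, 0.0044]
tool_rot: [0.664, 0.748, 0.0, 0.0]
ft_force: [-2.4, -0.1, 4.1]
grip_width: 0.034
grasp_force: 60.8
```

```bash
python3 - <<'E'
from h import *
i=bot.camera_info("wrist"); im=bot.camera("wrist")[:,:,::-1]; cv2.imwrite("pics/w8.png",im)
o=bot.get_obs(); print(o["eef_pos"],o["ft_force"])
t=np.array([.477,.110]);ex=np.array([np.cos(.118),np.sin(.118)]);ey=np.array([-ex[1],ex[0]])
for k,a,b,z in [("tile far-left",.07,.07,.006),("tile near-left",-.07,.07,.006),("box",.09,.0425,.032),("box",.125,.0425,.032)]: print(k,w2p("wrist",(*(t+a*ex+b*ey),z),i))
print("med",w2p("wrist",(*t,.021),i),"small",w2p("wrist",(*t,.032),i))
E
```

```text
[0.58377993 0.12145295 0.00438694] [-1.59117501 -0.96521169  5.20983545]
tile far-left [231.5  89.8]
tile near-left [-129.1   90. ]
box [276.4 173.3]
box [380.  173.2]
med [ 60.4 271.2] small [ 38.4 285.6]
```

View pics/w8.png

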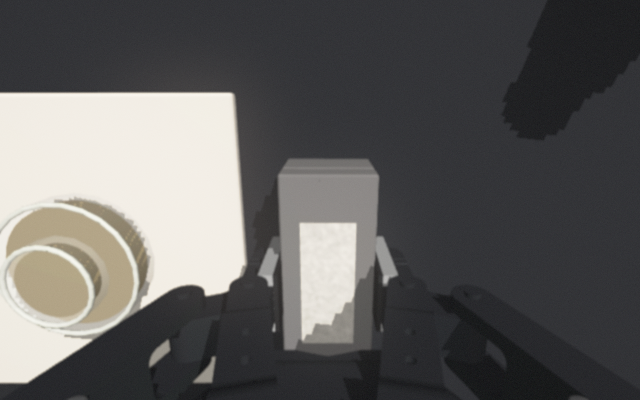

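Box on the bench (5 N), its end at v=172 against 173 predicted and the tile corner at (234,93) against (231.5,90). Release with a small opening and rise.

Request:
step_arm(targets="-0.15 0 0 0 0 0 0;-0.1 0 0 0 0 0 0;-0.05 0 0 0 0 0 0;-0.05 0 0 0 0 0 0;-0.05 0 0 0.02 0 0 0;0 0 0 0.06 0 0 0;0 0 0 0.12 0 0 0;0 0 0 0.2 0 0 0;0 0 0 0.28 0 0 0;0 0 0 0.36 0 0 0")

```text
clock: 24.27
eef_pos: [0.583, 0.1213, 0.1856]
tool_rot: [0.664, 0.748, -0.0, -0.0]
ft_force: [0.9, 0.3, 0.5]
grip_width: 0.0426
grasp_force: 0.0
```

Request:
step_arm(targets="0 -0.05 0 0.06 0 0 0;0 -0.12 0 0.1 0 0 0;0 -0.18 0 0.12 0 0 0;0 -0.2 0 0.12 0 0 0;0 -0.2 0 0.12 0 0 0")

```text
clock: 24.68
eef_pos: [0.4817, 0.1215, 0.2458]
tool_rot: [0.664, 0.748, 0.001, 0.001]
ft_force: [-0.1, 0.1, 0.1]
grip_width: 0.0425
grasp_force: 0.0
```

```bash
python3 - <<'E'
from h import *
i=bot.camera_info("wrist"); im=bot.camera("wrist")[:,:,::-1]; s=bot.camera("scene")[:,:,::-1]
def r(q,x,y,w,h):return cv2.resize(q[y:y+h,x:x+w],(400,300),interpolation=cv2.INTER_CUBIC)
sd=bot.camera("side")[:,:,::-1]
cv2.imwrite("pics/f.png",np.vstack([np.hstack([cv2.resize(im[:,:],(480,300)),r(s,290,140,160,120)[:,:320]]),np.hstack([r(sd,220,110,180,135),r(s,150,100,320,240)])]))
t=np.array([.477,.110]);ex=np.array([np.cos(.118),np.sin(.118)]);ey=np.array([-ex[1],ex[0]])
print([(w2p("wrist",(*(t+a*ex+b*ey),z),i)*.75).tolist() for a,b,z in [(0,0,.021),(0,0,.032),(.1075,0,.032),(.07,0.07,.006),(.07,-.07,.006)]], bot.get_obs()["ft_force"])
E
```

```text
[[241.04999999999998, 129.675], [240.89999999999998, 131.325], [317.4, 131.325], [289.95000000000005, 79.5], [285.82500000000005, 171.14999999999998]] [ 0.51378555 -0.91706901 -0.21672067]
```

View pics/f.png

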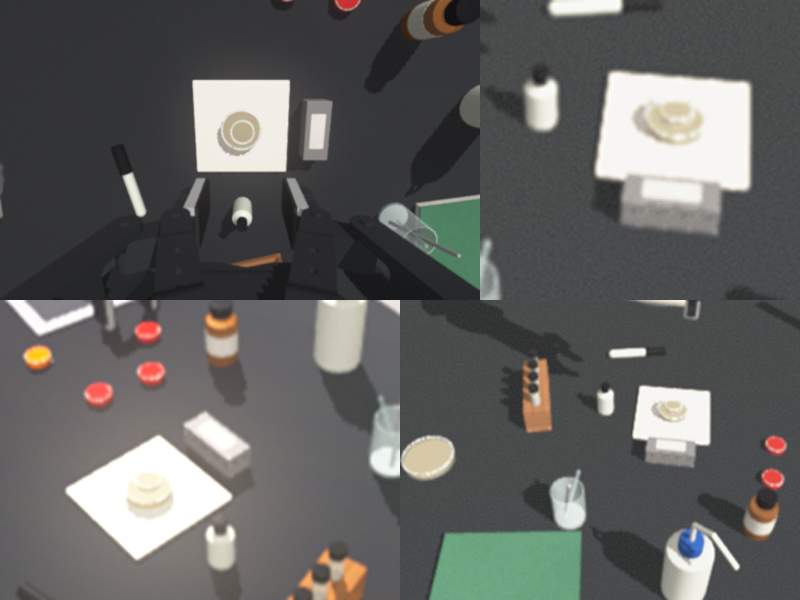

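In the final views the stack sits at (241,130) against (241,130) predicted, the box at (317,130) against (317,131) and parallel to the tile, and the dropper is upright in line. The robot is clear of everything. Handing in.

```bash
python3 -c "
from workcell import bot
print(bot.job_done())"
```

```text
the job is handed in; nothing more can be done
None
```

I set out all four things as asked and handed the job in at about 25 s; the final camera views show each in place, nothing was dropped, and I never touched the largest dish or the brown bottle.

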